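Open the specimen carrier and hold its gate wide

TASK

Open the specimen carrier so that I can reach in for the dish: with the gripper, squeeze the two catches on its top rail fully closed, first the one at the gate's hinge end and then the one at its free end, while the gate stays shut. Then swing the gate by its post out past its detent until it stands wide open, nearly square to the front of the carrier (about 80 degrees), and finish while still holding it there against its spring. Leave the jar, the bottle and the dish on the bench alone.

Things in the scene. Friction and masses are not known exactly. Their poses are not given: they have to be found in the camera images.
- carrier: low specimen carrier with white frame and clear walls, 220 mm wide (its y), 200 mm deep, 100 mm high, fixed to the bench. Origin: on the bench under the middle of its front face; x points back into the carrier (away from the gate's opening side), y along the front towards the hinge end of the gate, z up. Two squeeze catches stand on its flat top rail (75 mm deep, top 100 mm above the bench).
- hinge_catch_mid (a point): point half-way between the outer faces of the hinge-end catch's two tabs once it is fully squeezed, half-way up the tabs (114 mm above the bench); fixed on the carrier, axes as the carrier's. The fixed tab's outer face is 16 mm from it towards -y; the thumb tab's outer face stands 28 mm from it towards +y before the squeeze, 16 mm after it. So the pair is 44 mm over its outer faces unsqueezed, 32 mm squeezed.
- free_catch_mid (a point): the same point of the other catch, of the same shape and sizes, 95 mm farther along the rail towards the gate's free end (-y).
- hinge_catch (a joint): travel of the hinge-end catch's thumb tab towards its fixed tab: 0 locked, 0.012 m fully squeezed (end stop). Needs about 4 N, has no spring and stays where it is left. Its bolt frees the gate from about 0.010.
- free_catch (a joint): the same for the free-end catch.
- hinge_thumb_tab (a point): grey plastic tab, 26 mm front to back, 8 mm thick, 28 mm high, standing on the carrier's top rail (rail top 100 mm above the bench, tab top at 128 mm). This is the moving tab of the hinge-end catch, on its +y side; the point is the tab's centre, half-way up, and moves with it. The rules call this tab hinge_catch_c2.
- hinge_fixed_tab (a point): grey plastic tab, 26 mm front to back, 8 mm thick, 28 mm high, standing on the carrier's top rail (rail top 100 mm above the bench, tab top at 128 mm). This is the fixed tab of the hinge-end catch, on its -y side; the point is the tab's centre, half-way up. The rules call this tab carrier_c0.
- free_thumb_tab (a point): the same as hinge_thumb_tab, for the free-end catch. The rules call it free_catch_c2.
- free_fixed_tab (a point): the same as hinge_fixed_tab, for the free-end catch. The rules call it carrier_c1.
- gate (a joint): angle of the gate about its upright hinge: 0 shut, grows as it swings out from the carrier's front (towards the carrier's -x), stop at 1.6 rad. A spring draws it shut, slowly, the hinge being damped (about 2.3 N at the post when wide open). A sprung ball detent in the apron lies under it at 0.75 rad: passing it takes about 6 N at the post, felt from 0.6 to 0.9 rad; let go beyond it, the gate drops back onto the detent at about 0.9 rad and stays only half open.
- gate_hinge (a point): point on the gate's upright hinge axis, 100 mm above the bench; axes as the carrier's. The post moves round it at radius 155 mm: post = hinge + 155 mm * (-sin a along the carrier's x, -cos a along its y) at gate angle a.
- gate_post (a point): the gate's handle: round black upright post, 14 mm across, on the gate's top edge near its free end. It rises from 98 to 155 mm above the bench; this point is on its axis, 140 mm above the bench. The gate is an aluminium frame, 180 mm long, 12 mm thick, top 98 mm above the bench. Bolts and lugs beside the post reach up to 114 mm, the catch tabs (29 mm behind the front face and farther) to 128 mm.
- jar: bystander: lidded glass specimen jar, 60 mm across, 75 mm high, standing on the bench; origin at the centre of its underside.
- reagent: bystander: amber bottle, 48 mm across, 110 mm high, standing on the bench; origin at the centre of its underside.
- dish: bystander: shallow white dish, 90 mm across, 16 mm high, on the bench; origin at the centre of its underside.

How it is judged:
On the way, in this order (a step that is already met when the one before it is completed fails the run):
1. the hinge-end catch is squeezed between the fingers, the other catch still locked, the gate shut (value of joint hinge_catch above 0.009 m and contact force between each of hinge_catch_c2, carrier_c0 and the fingers above 2 N and value of joint free_catch below 0.005 m and value of joint gate below 0.1 rad), for 0.1 s.
2. the free-end catch is squeezed between the fingers, the gate still shut (value of joint free_catch above 0.009 m and contact force between each of free_catch_c2, carrier_c1 and the fingers above 2 N and value of joint hinge_catch above 0.008 m and value of joint gate below 0.1 rad), for 0.1 s.
3. the gate is past its detent, moved by the gripper (value of joint gate above 0.95 rad and contact force between gate and the fingers above 0.5 N), for 0.05 s.
At the end, for the whole second after the job is handed in: The gate stands still at more than 1.25 rad (72 degrees), held there by the gripper's fingers (more than 0.8 N on the gate), both catches still squeezed in (more than 8 of 12 mm), and the jar, bottle and dish within 20 mm of where they stood (value of joint gate above 1.25 rad and velocity of joint gate between -0.1 and 0.1 rad/s and contact force between gate and the fingers above 0.8 N and value of joint each of hinge_catch, free_catch above 0.008 m and distance of each of jar, reagent, dish from where it was at the start of the episode below 0.02 m); the arm keeps its last pose, push and grip.
It fails at once if the jar is disturbed (moved by more than 20 mm) (distance of jar from where it was at the start of the episode above 0.02 m).
It fails at once if the reagent is disturbed (moved by more than 20 mm) (distance of reagent from where it was at the start of the episode above 0.02 m).
It fails at once if the dish is disturbed (moved by more than 20 mm) (distance of dish from where it was at the start of the episode above 0.02 m).
It also fails if it takes over 51 s, if anything falls off the work surface, if the arm or the gripper's body presses on something with over 40 N, if the wrist force passes 120 N, or if a joint passes its speed limit or range.

ROBOT

A 6-joint arm with a two-finger parallel gripper is mounted at the origin on the work surface. World frame = base frame: x ahead of the robot, y to its left, z up, the work surface at z = 0. Lengths are in m, angles in rad, forces in N, time in s.
With the tool pointing down it reaches from about 0.35 to 0.775 m from the base axis. Payload 7.3 kg.
Tool frame: the origin (TCP) lies on the centre line of the jaws, within the pads' length; the fingertips stand 14 mm ahead of it and the grasp point (between the pads) lies 5 mm behind it; z points along the fingers, y is the direction in which the jaws open and shut (so a half turn about z gives the same grasp; the last joint's range is limited). The gripper opens to 92 mm and grips with 3 to 60 N. Pads are 19 mm wide; open, the fingers measure 130 mm over their backs; the gripper's body (75 mm by 190 mm) begins 47 mm behind the grasp point.
Start: joints at [-1.276, 0.342, 1.524, -0, 1.275, -0.146], TCP at [0.224, -0.475, 0.241] pointing down, gripper open.
Joint ranges: [-2.53, 2.53], [-0.77, 2.02], [0.04, 2.7], [-1, 4.14], [0.28, 2.66], [-3.11, 3.11]. Speed limits (rad/s): [2.57, 2.57, 3.14, 3.14, 3.14, 3.14].

INTERFACE

Orientations are given as [roll, pitch, yaw] about the fixed x, y, z axes, in that order (R = Rz(yaw) Ry(pitch) Rx(roll)).
In Python, from cell import telemetry, cams, robot gives the robot as it stands.
- The arm moves only by the tool servo_tool, never from a script. Its argument "targets" is text: rows parted by semicolons, each of 4 numbers parted by spaces: the shift along the tool's x, y, z in mm, then the turn about the tool's z in rad. In form: x y z yaw; .... A call has 1 to 20 rows; each row shifts and turns the pose as measured when the row begins, along the tool's axes as they then stand; what a row does not reach is not made up. A row lasts 1/8 s, in which the tool goes at most 62.5 mm and 10.7 degrees, less where a joint would pass 70% of its speed; a pose out of reach is approached as far as the arm can. A call with a gripper value outside its range is refused whole. "hand" is the opening, from 0 (shut) to 1 (fully open), set as the call begins (left out, the last holds). The fingers move at their own pace and stop on an object; "squeeze" is the grip in N (left out, the last holds). Time passes only in rows, so rows that do not move let the fingers close. It gives the time, the measured TCP pose, the force and the opening at its end, in the units of the state.
- telemetry.observe(): the state, without advancing time (a new reading comes with each control period).
- cams.read_camera(name): name is "scene" or "top" or "wrist"; returns a dict with "color" (480x640x3 uint8, red, green, blue), "K" (3x3 intrinsics, pixels), "R" (3x3) and "t" (3): a world point X has camera coordinates R X + t. Camera axes: x right, y down, z forward; pixel columns grow to the right and rows downward; lengths in m; the calibration is good to about 2 mm. The wrist camera is an equidistant fisheye: a pixel r from the principal point sees the ray r / f radians off the axis. A picture is of the moment at which its call begins. There is no depth.
- robot.hand_in(): hands the job in, once; it reports no verdict.
Trained networks look in a picture, given as the dict that the camera call returned (one of the last four; its "shot" number tells which), for a name from the list of things; names that differ only in an ending like _2 or _b are one class to them, and where a whole thing is asked for, a point or a joint stands for the part that bears it (a point fixed in the world has none). Each returns a list of dicts, best first, with "score" (0 to 1); they miss things now and then, are a little off and sometimes report something else, mostly with a low value. They report only what shows in the picture. A call takes as long as a camera call.
- cams.cut_out(picture, query): "region" (480x640 bool, what is visible of it) and "extent" ([centre column, centre row, width, height] in pixels, round what is visible of it).
The state is a dict: "time": time; "qpos": joint angles; "qvel": joint speeds; "joint_efforts": joint torques, N m; "tool_pos": TCP position; "tool_rot": TCP orientation; "contact_force": force on the tool from outside, world axes, zero at the start; "torque": the same for the moment, N m; "opening": finger opening in m.
Only numpy, scipy, OpenCV 4.12 (cv2) and the standard library are available. Lean on these libraries where they do the work, as an engineer would, in place of code of your own. Each camera call takes 0.05 s, during which the arm holds its last target.

## Working session

There is one attempt and no reset: what is moved stays moved. The work goes in short steps, Python scripts to look and compute and a tool call to move; the robot and the scene stay as the last step left them, time stands still between calls to the robot, and variables do not carry over. Pictures are saved under pics/ and viewed, and the job is handed in when it is done.

Besides the shell and the picture viewer there is one more tool, called as name(argument=value, ...) on one line, values as JSON. servo_tool: Moves the arm, as the interface text tells. Its arguments: {"type":"object","properties":{"targets":{"type":"string"},"hand":{"type":"number"},"squeeze":{"type":"number"}},"required":["targets"]}

```bash
ls; mkdir -p pics
cat > h.py <<'E'
import numpy as np, cv2
from cell import telemetry, cams, robot
def save(p,n): cv2.imwrite('pics/'+n,p['color'][:,:,::-1])
E
python3 - <<'E'
from h import *
s=telemetry.observe(); print(s)
for c in ['scene','top','wrist']:
    p=cams.read_camera(c); save(p,c+'0.png'); np.savez(c+'0.npz',**{k:p[k] for k in('color','K','R','t')})
    print(c,p['K'].tolist(),p['R'].round(4).tolist(),p['t'].round(4).tolist())
    for q in ['carrier','hinge_thumb_tab','hinge_fixed_tab','free_thumb_tab','gate_post','jar','reagent','dish','gate']:
        try: print(q,[(round(float(d['score']),2),np.round(d['extent']).tolist()) for d in cams.cut_out(p,q)[:4]])
        except Exception as e: print(q,e)
E
```

```text
pics
{'time': 0.0, 'qpos': array([-1.27598207e+00,  3.42722893e-01,  1.52502163e+00, -4.22524026e-06,
        1.27539158e+00, -1.45969483e-01]), 'qvel': array([-8.12025892e-05, -2.45007801e-04,  1.98207482e-03,  5.96876810e-04,
       -5.90796745e-04, -8.93229356e-04]), 'joint_efforts': array([-1.11443722e-03, -4.31248212e+01, -2.44212538e+01,  7.17292889e-02,
        5.61598269e-02, -1.34935053e-04]), 'tool_pos': array([ 0.22391047, -0.4744298 ,  0.24004325]), 'tool_rot': array([-3.14006503e+00, -2.20500006e-04,  4.40784805e-01]), 'contact_force': array([ 0.4242336 , -0.05546669,  0.68173022]), 'torque': array([-0.00781148, -0.03102486,  0.01278315]), 'opening': 0.09242945593025753}
scene [[611.0089132561375, 0.0, 314.3967761355065], [0.0, 611.0089132561375, 233.41555543353556], [0.0, 0.0, 1.0]] [[0.7849, 0.6193, 0.0204], [0.3955, -0.4753, -0.7859], [-0.477, 0.6249, -0.618]] [-0.4649, -0.1305, 1.4742]
carrier [(0.8, [385.0, 292.0, 170.0, 157.0])]
hinge_thumb_tab [(0.76, [381.0, 231.0, 30.0, 24.0])]
hinge_fixed_tab [(0.78, [388.0, 297.0, 173.0, 157.0]), (0.67, [340.0, 250.0, 31.0, 28
[... 826 characters left out ...]
, [293.0, 195.0, 21.0, 46.0]), (0.54, [174.0, 179.0, 38.0, 34.0])]
gate_post [(0.89, [271.0, 207.0, 110.0, 49.0])]
jar [(0.77, [374.0, 304.0, 41.0, 38.0]), (0.68, [233.0, 180.0, 26.0, 52.0])]
reagent [(0.86, [173.0, 179.0, 37.0, 34.0])]
dish [(0.84, [388.0, 236.0, 48.0, 50.0])]
gate [(0.86, [273.0, 209.0, 107.0, 49.0]), (0.32, [387.0, 238.0, 50.0, 48.0])]
wrist [[371.64829954431775, 0.0, 317.99806246532563], [0.0, 371.64829954431775, 235.64612235865303], [0.0, 0.0, 1.0]] [[0.4278, -0.9039, 0.0001], [-0.8622, -0.408, 0.3001], [-0.2712, -0.1285, -0.9539]] [-0.5239, -0.0383, 0.3896]
carrier []
hinge_thumb_tab []
hinge_fixed_tab []
free_thumb_tab []
gate_post []
jar []
reagent []
dish []
gate []
```

Run:
```python
import cv2
a=cv2.imread('pics/top0.png')[50:350,130:450]; cv2.imwrite('pics/top0c.png',cv2.resize(a,None,fx=2,fy=2,interpolation=2)[:600,:800])
a=cv2.imread('pics/scene0.png')[190:390,200:480]; cv2.imwrite('pics/scene0c.png',cv2.resize(a,None,fx=2.8,fy=2.8,interpolation=2))
```

```text
(no output)
```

View pics/top0c.png

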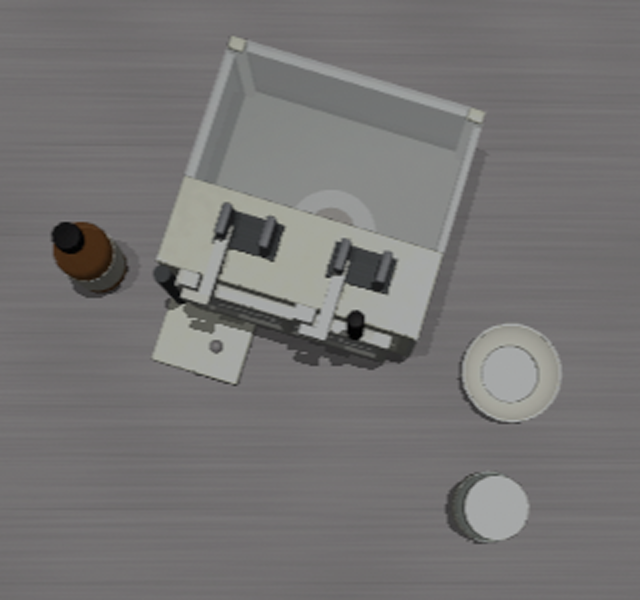

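View pics/scene0c.png

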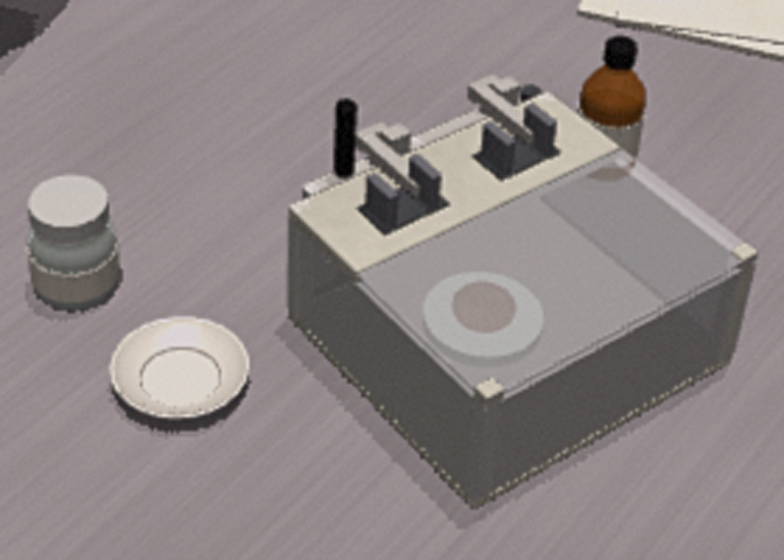

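View pics/top0.png

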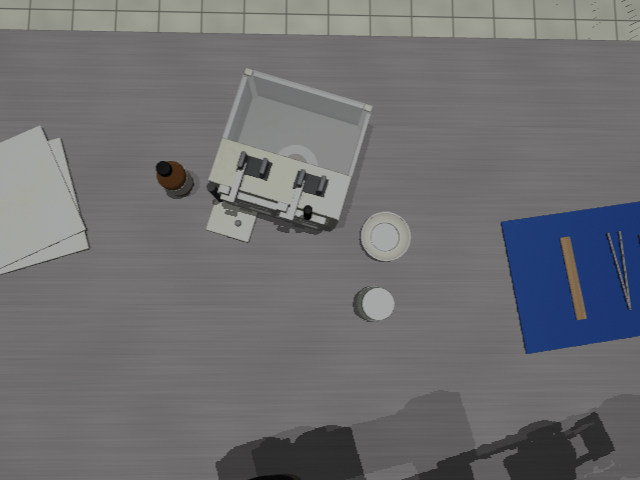

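The pictures show the carrier with its back pointing away from the robot. The rail is nearest to the robot, the hinge end is at the left (+y) in the top view, and the post is at about (308,210). The dish (386,236) and jar (376,303) are on the free side, and the bottle (172,178) is on the hinge side.

```bash
cat > fit.py <<'E'
import numpy as np
from scipy.optimize import least_squares
C={c:np.load(c+'0.npz') for c in('top','scene')}
def proj(c,X):
    p=C[c]; u=p['R']@X+p['t']; u=p['K']@u; return u[:2]/u[2]
tc=lambda x,y:(130+x/2,50+y/2)
sc=lambda x,y:(200+x/2.8,190+y/2.8)
obs=[('top',(0,.11,.1),tc(157,261)),('top',(0,-.11,.1),tc(418,340)),('top',(.075,.11,.1),tc(186,177)),('top',(.075,-.11,.1),tc(441,252)),
('top',(.2,.11,.1),tc(231,37)),('top',(.2,-.11,.1),tc(484,111)),
('scene',(0,-.11,.1),sc(290,207)),('scene',(.075,-.11,.1),sc(360,270)),('scene',(0,.11,.1),sc(545,93)),('scene',(.075,.11,.1),sc(620,155)),('scene',(.2,-.11,0),sc(475,508)),('scene',(.2,-.11,.1),sc(490,392)),('scene',(.2,.11,.1),sc(757,252))]
def W(v,P): 
    c,s=np.cos(v[2]),np.sin(v[2]); return np.array([v[0]+c*P[0]-s*P[1],v[1]+s*P[0]+c*P[1],P[2]])
f=lambda v:np.concatenate([proj(c,W(v,P))-np.array(o) for c,P,o in obs])
r=least_squares(f,[.6,.05,-.3],loss='soft_l1'); v=r.x
print(v); print(f(v).reshape(-1,2).round(1).tolist())
def inv(c,uv,z):
    p=C[c]; d=p['R'].T@np.linalg.inv(p['K'])@np.array([*uv,1]); o=-p['R'].T@p['t']; return o+d*(z-o[2])/d[2]
def loc(X): 
    c,s=np.cos(v[2]),np.sin(v[2]); d=X[:2]-v[:2]; return np.array([c*d[0]+s*d[1],-s*d[0]+c*d[1]])
if __name__=='__main__':
    for n,c,uv,z in [('post','top',tc(356,319),.155),('post','scene',sc(346,102),.155),
    ('jar','top',tc(497,508),.075),('dish','top',tc(511,374),.016),('bottle','top',tc(68,237),.11),('hingetop','top',tc(163,272),.1)]:
        X=inv(c,uv,z); print(n,c,X[:2].round(4),loc(X).round(4))
E
python3 fit.py
python3 - <<'E'
import cv2
a=cv2.imread('pics/top0.png')[140:230,200:350]; cv2.imwrite('pics/top0d.png',cv2.resize(a,None,fx=5,fy=5,interpolation=2))
a=cv2.imread('pics/scene0.png')[210:280,300:410]; cv2.imwrite('pics/scene0d.png',cv2.resize(a,None,fx=7,fy=7,interpolation=2))
E
```

```text
[ 0.63302039  0.05553575 -0.28405827]
[[-1.0, 0.5], [0.2, -0.1], [-1.3, -0.9], [1.5, -0.0], [-0.7, -1.1], [0.7, -0.5], [-1.0, -1.0], [-1.2, 0.3], [0.4, -1.6], [0.1, -3.8], [-0.2, 0.9], [-0.7, 1.6], [0.5, -1.2]]
post top [6.086e-01 4.000e-04] [-0.0079 -0.0598]
post scene [0.6081 0.0013] [-0.0087 -0.059 ]
jar top [ 0.4682 -0.1154] [-0.1103 -0.2103]
dish top [ 0.5853 -0.1389] [ 0.0087 -0.2   ]
bottle top [0.6811 0.2278] [-0.0022  0.1788]
hingetop top [0.6558 0.1545] [-0.0059  0.1014]
```

View pics/top0d.png

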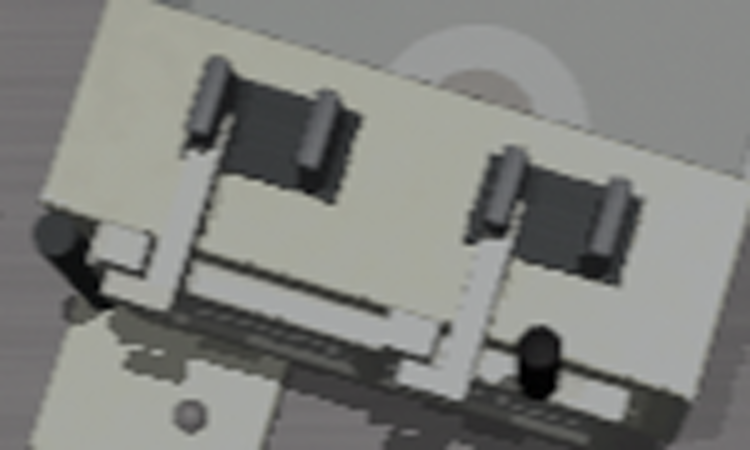

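View pics/scene0d.png

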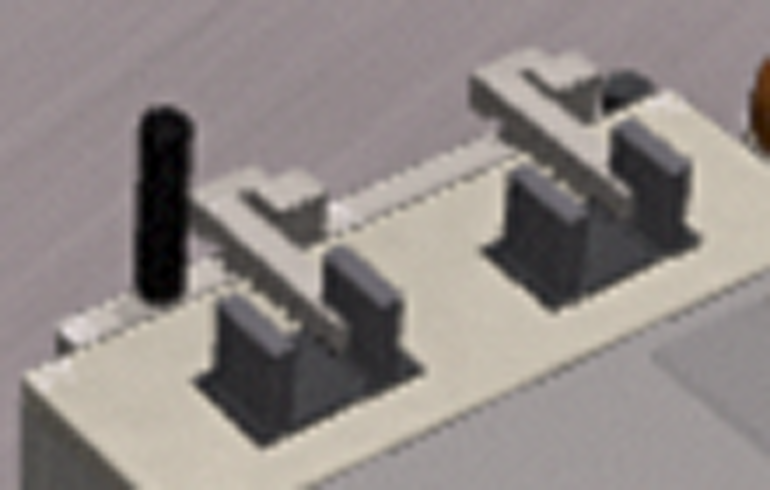

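Run:
```python
from fit import *
for n,a,b in [('ht',(211,95),(652,147)),('hf',(320,130),(550,193)),('ft',(505,187),(365,278)),('ff',(613,215),(258,325))]:
    A=inv('top',(200+a[0]/5,140+a[1]/5),.128);B=inv('scene',(300+b[0]/7,210+b[1]/7),.128)
    print(n,A[:2].round(4),B[:2].round(4),loc(A).round(4),loc(B).round(4))
```

```text
[ 0.63302039  0.05553575 -0.28405827]
[[-1.0, 0.5], [0.2, -0.1], [-1.3, -0.9], [1.5, -0.0], [-0.7, -1.1], [0.7, -0.5], [-1.0, -1.0], [-1.2, 0.3], [0.4, -1.6], [0.1, -3.8], [-0.2, 0.9], [-0.7, 1.6], [0.5, -1.2]]
ht [0.6924 0.1026] [0.6944 0.1009] [0.0438 0.0618] [0.0462 0.0608]
hf [0.6816 0.0687] [0.6845 0.0674] [0.0429 0.0262] [0.0461 0.0258]
ft [0.664  0.0112] [0.6675 0.0084] [ 0.0422 -0.0339] [ 0.0463 -0.0356]
ff [ 0.6554 -0.0223] [ 0.6576 -0.0236] [ 0.0433 -0.0685] [ 0.0458 -0.0691]
```

servo_tool(targets="0 0 0 0.18; 0 0 0 0.18; 0 0 0 0.18; 0 0 0 0.18", hand=0.78, squeeze=20)

```text
time: 2.0
tool_pos: [0.224, -0.4748, 0.2407]
tool_rot: [3.142, 0.0, -0.301]
contact_force: [0.5, -0.1, -0.3]
opening: 0.0715
```

```bash
cat > go.py <<'E'
import sys,io,contextlib
from h import *
from scipy.spatial.transform import Rotation as Ro
with contextlib.redirect_stdout(io.StringIO()): from fit import W,v,loc
def delta(P):
    s=telemetry.observe(); R=Ro.from_euler('xyz',s['tool_rot']).as_matrix()
    print('t',round(s['time'],2),'pos',s['tool_pos'].round(4),'rot',s['tool_rot'].round(3),'local',loc(s['tool_pos']).round(4),'open',round(s['opening'],4),'F',s['contact_force'].round(1))
    print('yaw err to turn (tool z +)',round(s['tool_rot'][2]-v[2],3))
    print('delta tool mm',(R.T@(np.array(P)-s['tool_pos'])*1000).round(1))
if __name__=='__main__':
    L=[float(a) for a in sys.argv[1:]]; print(W(v,L).round(4)); delta(W(v,L))
E
python3 go.py .0435 .0375 .2
```

```text
[0.6853 0.0793 0.2   ]
t 2.0 pos [ 0.224  -0.4748  0.2407] rot [ 3.142  0.    -0.301] local [-0.244  -0.6237] open 0.0715 F [ 0.5 -0.1 -0.3]
yaw err to turn (tool z +) -0.017
delta tool mm [ 276.1 -666.1   40.7]
```

servo_tool(targets="22 -53 0 -0.008; 22 -53 0 -0.008; 22 -53 0 0; 22 -53 0 0; 22 -53 0 0; 22 -53 0 0; 22 -53 0 0; 22 -53 0 0; 22 -53 0 0; 22 -53 0 0; 22 -53 0 0; 20 -45 0 0; 0 0 0 0")

```text
time: 3.62
tool_pos: [0.6691, 0.0675, 0.2397]
tool_rot: [3.139, -0.005, -0.291]
contact_force: [-1.3, -0.9, 0.1]
opening: 0.0716
```

```bash
python3 go.py .0435 .0375 .19
```

```text
[0.6853 0.0793 0.19  ]
t 3.62 pos [0.6691 0.0675 0.2397] rot [ 3.139 -0.005 -0.291] local [0.0313 0.0216] open 0.0716 F [-1.3 -0.9  0.1]
yaw err to turn (tool z +) -0.007
delta tool mm [ 11.9 -16.1  49.7]
```

servo_tool(targets="6 -8 25 -0.005; 6 -8 25 0; 0 0 0 0")

```text
time: 4.0
tool_pos: [0.6851, 0.0784, 0.1886]
tool_rot: [3.138, -0.004, -0.286]
contact_force: [-0.1, -0.1, 0.5]
opening: 0.072
```

```bash
python3 go.py .0435 .0375 .119
python3 - <<'E'
from h import *
p=cams.read_camera('wrist'); save(p,'wrist1.png'); np.savez('wrist1.npz',**{k:p[k] for k in('color','K','R','t')})
p=cams.read_camera('scene'); save(p,'scene1.png')
E
```

```text
[0.6853 0.0793 0.119 ]
t 4.0 pos [0.6851 0.0784 0.1886] rot [ 3.138 -0.004 -0.286] local [0.0436 0.0366] open 0.072 F [-0.1 -0.1  0.5]
yaw err to turn (tool z +) -0.002
delta tool mm [-0.4 -1.2 69.6]
```

View pics/wrist1.png

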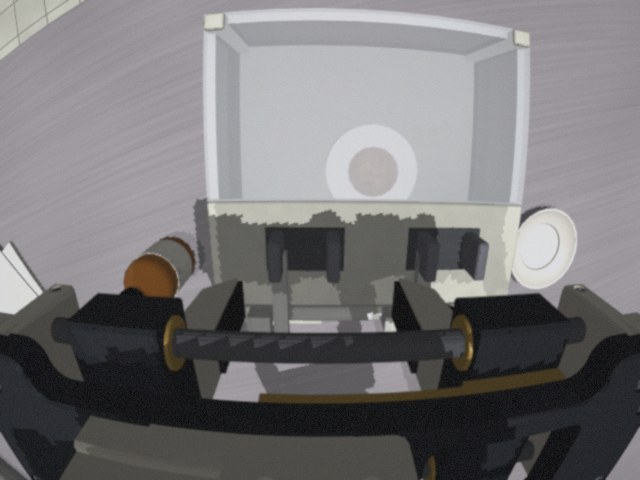

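View pics/scene1.png

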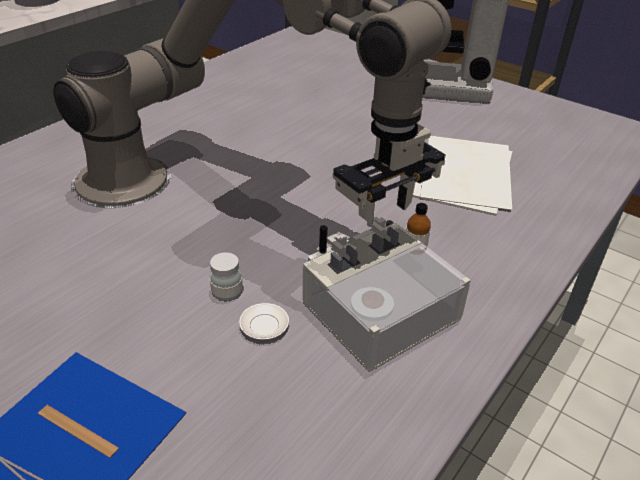

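The wrist picture shows the hinge catch (tabs near 275 and 333, row 250) between the fingers (242 and 393 at the tips). I'll measure it more finely.

Run:
```python
import cv2
a=cv2.imread('pics/wrist1.png')[190:340,190:530]; a=cv2.convertScaleAbs(a,alpha=1.8); cv2.imwrite('pics/wrist1c.png',cv2.resize(a,None,fx=2.3,fy=2.3,interpolation=2))
```

```text
(no output)
```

View pics/wrist1c.png

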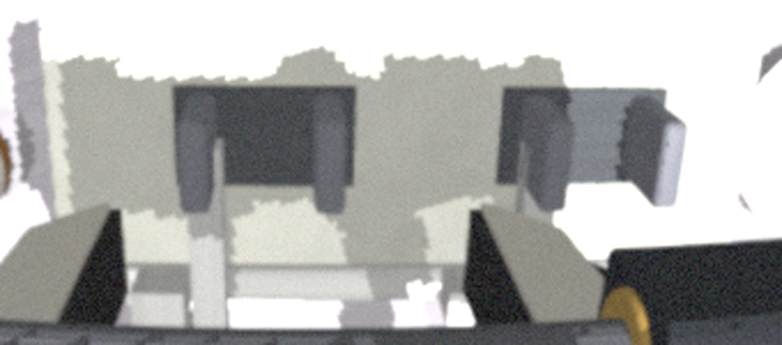

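Run:
```python
import numpy as np,io,contextlib
with contextlib.redirect_stdout(io.StringIO()): from fit import *
p=np.load('wrist1.npz')
def inv(uv,z):
    K=p['K'];d=np.array([(uv[0]-K[0,2])/K[0,0],(uv[1]-K[1,2])/K[1,1]]);r=np.hypot(*d)
    d=p['R'].T@np.array([*(d/r*np.sin(r)),np.cos(r)]);o=-p['R'].T@p['t'];return o+d*(z-o[2])/d[2]
for n,uv,z in [('railbackH',(209,202),.1),('railbackF',(520.5,205),.1),('backH',(204,14),.1),('backF',(529,31),.1)]+[(n,(190+a/2.3,190+b/2.3),.128) for n,a,b in [('ht front',195,211),('ht back',200,93),('hf front',330,211),('hf back',330,93),('ft front',550,208),('ft back',540,94),('ff f',668,204),('ff b',660,100)]]+[('tip H',(190+122/2.3,190+208/2.3),.1746),('tip F',(190+468/2.3,190+208/2.3),.1746)]:
    X=inv(uv,z);print(n,X.round(4),loc(X).round(4))
```

```text
railbackH [0.735  0.1382 0.1   ] [0.0747 0.1079]
railbackF [ 0.6742 -0.0676  0.1   ] [ 0.074  -0.1067]
backH [0.8539 0.1043 0.1   ] [0.1983 0.1087]
backF [ 0.793  -0.1037  0.1   ] [ 0.1982 -0.108 ]
ht front [0.6806 0.1071 0.128 ] [0.0313 0.0629]
ht back [0.7108 0.0957 0.128 ] [0.0634 0.0603]
hf front [0.6708 0.0732 0.128 ] [0.0313 0.0276]
hf back [0.7017 0.0647 0.128 ] [0.0633 0.028 ]
ft front [0.654  0.0162 0.128 ] [ 0.0311 -0.0318]
ft back [0.6863 0.013  0.128 ] [ 0.0631 -0.0259]
ff f [ 0.6441 -0.0178  0.128 ] [ 0.0311 -0.0673]
ff b [ 0.6751 -0.0195  0.128 ] [ 0.0614 -0.0602]
tip H [0.7039 0.1099 0.1746] [0.0528 0.0721]
tip F [0.684  0.0424 0.1746] [0.0527 0.0017]
```

servo_tool(targets="0 -2.2 12 0; 0 0 15 0; 0 0 15 0; 0 0 15 0; 0 0 10 0; 0 0 0 0")

```text
time: 4.85
tool_pos: [0.6872, 0.0787, 0.1219]
tool_rot: [3.14, -0.011, -0.288]
contact_force: [0.2, 0.4, 0.1]
opening: 0.0716
```

```bash
python3 go.py .043 .0385 .119
python3 - <<'E'
from h import *
p=cams.read_camera('scene'); a=p['color'][180:320,280:460,::-1]; cv2.imwrite('pics/scene2.png',cv2.resize(a,None,fx=4,fy=4,interpolation=2))
E
```

```text
[0.6851 0.0804 0.119 ]
t 4.85 pos [0.6872 0.0787 0.1219] rot [ 3.14  -0.011 -0.288] local [0.0456 0.0374] open 0.0716 F [0.2 0.4 0.1]
yaw err to turn (tool z +) -0.004
delta tool mm [-2.6 -1.1  2.9]
```

View pics/scene2.png

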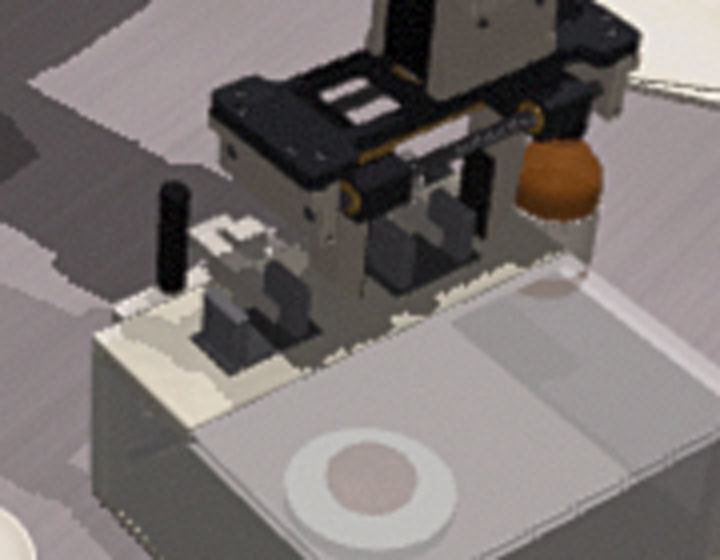

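The catch sits between the fingers, and the free catch is clear of the outer finger. I'll correct slightly and squeeze.

servo_tool(targets="-2.5 -1 2 0; 0 0 0 0")

```text
time: 5.15
tool_pos: [0.6859, 0.0806, 0.1214]
tool_rot: [3.141, -0.014, -0.288]
contact_force: [0.2, 0.3, 0.9]
opening: 0.0716
```

servo_tool(targets="0 0 0 0; 0 0 0 0; 0 0 0 0; 0 0 0 0; 0 0 0 0; 0 0 0 0; 0 0 0 0; 0 0 0 0", hand=0.2, squeeze=20)

```text
time: 6.15
tool_pos: [0.6862, 0.0808, 0.1222]
tool_rot: [-3.142, -0.015, -0.288]
contact_force: [0.4, 0.8, -0.3]
opening: 0.0318
```

```bash
python3 go.py .043 .0385 .119
```

```text
[0.6851 0.0804 0.119 ]
t 6.15 pos [0.6862 0.0808 0.1222] rot [-3.142 -0.015 -0.288] local [0.044  0.0391] open 0.0318 F [ 0.4  0.8 -0.3]
yaw err to turn (tool z +) -0.004
delta tool mm [-1.   0.6  3.2]
```

Fully squeezed (31.8 mm). Next is the free catch.

servo_tool(targets="0 0 0 0; 0 0 0 0; 0 0 0 0; 0 0 0 0; 0 0 0 0", hand=0.78)

```text
time: 6.78
tool_pos: [0.6863, 0.0803, 0.1224]
tool_rot: [3.141, -0.015, -0.288]
contact_force: [-0.6, 0.1, 0.4]
opening: 0.0711
```

servo_tool(targets="0 0 -20 0; 0 0 -20 0; 0 0 -8 0; 0 35 0 0; 0 35 0 0; 0 22 0 0; 0 0 0 0")

```text
time: 7.65
tool_pos: [0.6582, -0.0092, 0.17]
tool_rot: [3.14, -0.013, -0.286]
contact_force: [-0.2, 0.6, 0.9]
opening: 0.0714
```

```bash
python3 go.py .043 -.0557 .119;  python3 - <<'E'
from h import *
p=cams.read_camera('scene'); a=p['color'][180:320,280:460,::-1]; cv2.imwrite('pics/scene3.png',cv2.resize(a,None,fx=4,fy=4,interpolation=2))
p=cams.read_camera('wrist'); save(p,'wrist3.png')
E
```

```text
[ 0.6587 -0.01    0.119 ]
t 7.65 pos [ 0.6582 -0.0092  0.17  ] rot [ 3.14  -0.013 -0.286] local [ 0.0423 -0.055 ] open 0.0714 F [-0.2  0.6  0.9]
yaw err to turn (tool z +) -0.002
delta tool mm [ 0.   0.6 51. ]
```

View pics/scene3.png

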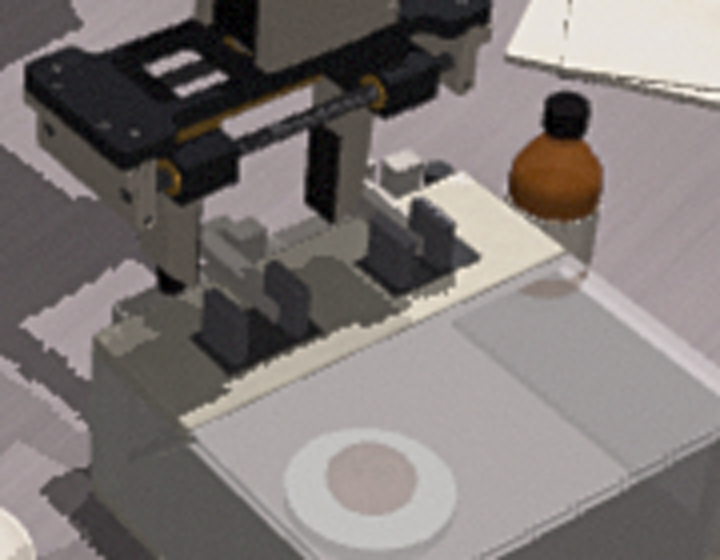

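View pics/wrist3.png

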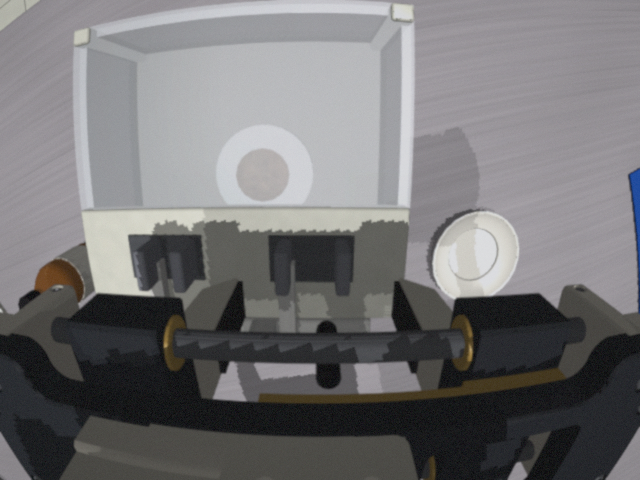

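The hinge catch is visibly closed and the fingers straddle the free catch (tabs near 282 and 345 in the wrist view). I'll go down and squeeze.

servo_tool(targets="1 0 13 0; 0 0.5 13 0; 0 0 13 0; 0 0 12 0; 0 0 0 0")

```text
time: 8.38
tool_pos: [0.6606, -0.0052, 0.1143]
tool_rot: [3.141, -0.012, -0.281]
contact_force: [-0.9, -1.0, 5.6]
opening: 0.0719
```

servo_tool(targets="0 0 0 0; 0 0 0 0; 0 0 0 0; 0 0 0 0; 0 0 0 0; 0 0 0 0; 0 0 0 0; 0 0 0 0", hand=0.2, squeeze=20)

```text
time: 9.38
tool_pos: [0.6594, -0.0104, 0.1143]
tool_rot: [3.135, -0.011, -0.283]
contact_force: [-1.9, -2.0, 2.3]
opening: 0.0319
```

```bash
python3 go.py .043 -.0557 .119
```

```text
[ 0.6587 -0.01    0.119 ]
t 9.38 pos [ 0.6594 -0.0104  0.1143] rot [ 3.135 -0.011 -0.283] local [ 0.0438 -0.0558] open 0.0319 F [-1.9 -2.   2.3]
yaw err to turn (tool z +) 0.001
delta tool mm [-0.8 -0.1 -4.7]
```

Fully squeezed (31.9 mm). The tips touch the rail lightly. I'll release, rise, and turn the jaws across the gate for the post.

servo_tool(targets="0 0 0 0; 0 0 0 0; 0 0 0 0; 0 0 0 0; 0 0 0 0", hand=0.78)

```text
time: 10.0
tool_pos: [0.6597, -0.0104, 0.1146]
tool_rot: [3.133, -0.012, -0.282]
contact_force: [-0.2, -1.8, 2.2]
opening: 0.0707
```

servo_tool(targets="0 0 -25 0; 0 0 -25 0; 0 0 -30 0; 0 0 0 -0.18; 0 0 0 -0.18; 0 0 0 -0.18; 0 0 0 -0.18; 0 0 0 -0.18; 0 0 0 -0.18; 0 0 0 -0.18; 0 0 0 -0.18; 0 0 0 -0.12; 0 0 0 0")

```text
time: 11.62
tool_pos: [0.6563, -0.0041, 0.1897]
tool_rot: [-3.14, 0.003, 1.331]
contact_force: [-0.2, -0.6, 0.4]
opening: 0.0715
```

```bash
python3 go.py -.008 -.0595 .19;  python3 - <<'E'
from h import *
print(telemetry.observe()['qpos'].round(2))
p=cams.read_camera('scene'); a=p['color'][180:320,280:460,::-1]; cv2.imwrite('pics/scene4.png',cv2.resize(a,None,fx=4,fy=4,interpolation=2))
E
```

```text
[0.6087 0.0007 0.19  ]
t 11.62 pos [ 0.6563 -0.0041  0.1897] rot [-3.140e+00  3.000e-03  1.331e+00] local [ 0.0391 -0.0508] open 0.0715 F [-0.2 -0.6  0.4]
yaw err to turn (tool z +) 1.615
delta tool mm [ -6.6 -47.4  -0.2]
[-0.12  0.63  1.2  -0.    1.32  0.12]
```

View pics/scene4.png

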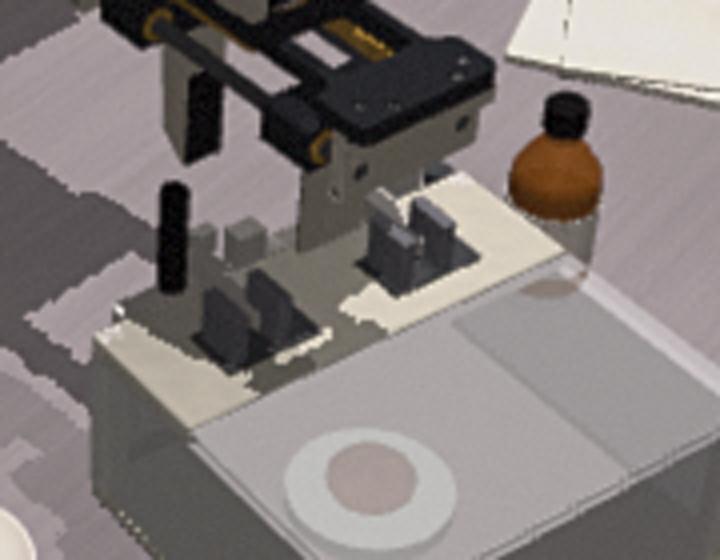

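Both catches are closed, the gate is shut, and the post is at about (173,185) in the crop. I'll go to the post.

servo_tool(targets="-3 -24 0 0.045; -4 -24 0 0; 0 0 0 0", hand=0.62)

```text
time: 12.05
tool_pos: [0.607, 0.0022, 0.1888]
tool_rot: [-3.139, 0.003, 1.276]
contact_force: [0.7, -0.5, -0.9]
opening: 0.0569
```

```bash
python3 go.py -.008 -.0595 .146;  python3 - <<'E'
from h import *
p=cams.read_camera('scene'); a=p['color'][180:320,280:460,::-1]; cv2.imwrite('pics/scene5.png',cv2.resize(a,None,fx=4,fy=4,interpolation=2))
p=cams.read_camera('wrist'); save(p,'wrist5.png')
E
```

```text
[0.6087 0.0007 0.146 ]
t 12.05 pos [0.607  0.0022 0.1888] rot [-3.139e+00  3.000e-03  1.276e+00] local [-0.01   -0.0585] open 0.0569 F [ 0.7 -0.5 -0.9]
yaw err to turn (tool z +) 1.56
delta tool mm [-0.8  2.1 42.8]
```

View pics/scene5.png

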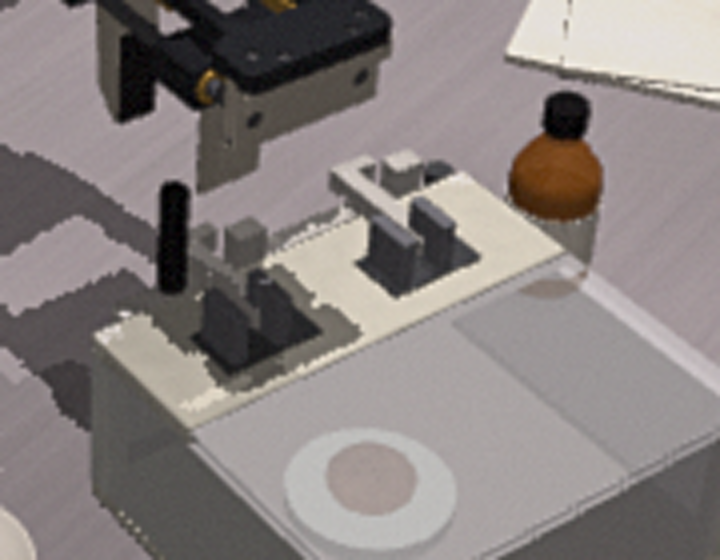

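View pics/wrist5.png

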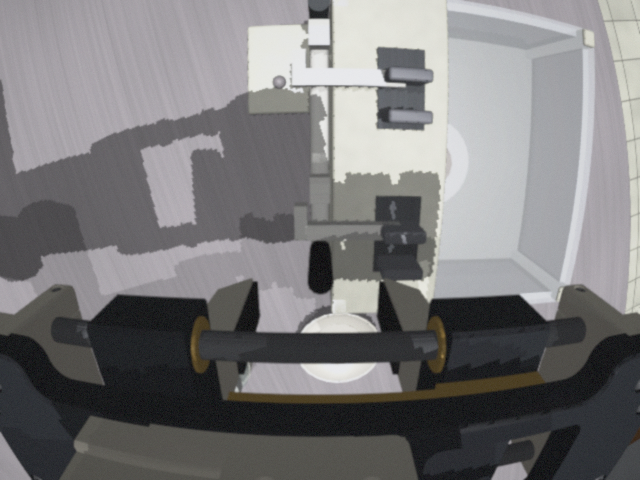

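Run:
```python
from go import *
p=cams.read_camera('wrist'); 
def inv(uv,z):
    K=p['K'];d=np.array([(uv[0]-K[0,2])/K[0,0],(uv[1]-K[1,2])/K[1,1]]);r=np.hypot(*d)
    d=p['R'].T@np.array([*(d/r*np.sin(r)),np.cos(r)]);o=-p['R'].T@p['t'];return o+d*(z-o[2])/d[2]
a=p['color'][220:310,270:370,::-1];cv2.imwrite('pics/w5c.png',cv2.resize(cv2.convertScaleAbs(a,alpha=2),None,fx=6,fy=6,interpolation=2))
for d in cams.cut_out(p,'gate_post')[:3]: print(d['score'],d['extent'])
for uv in [(320,284),(320,280),(320,288),(320,246),(320,252)]: X=inv(uv,.155);print(uv,X.round(4),loc(X).round(4))
for uv in [(258,281),(380,281)]: X=inv(uv,.175);print('tip',uv,X.round(4),loc(X).round(4))
```

```text
0.67 [319.8, 157.8, 30.3, 276.9]
(320, 284) [0.6085 0.0019 0.155 ] [-0.0085 -0.0583]
(320, 280) [0.6091 0.0042 0.155 ] [-0.0085 -0.056 ]
(320, 288) [ 6.078e-01 -3.000e-04  1.550e-01] [-0.0086 -0.0606]
(320, 246) [0.6145 0.0221 0.155 ] [-0.0084 -0.0373]
(320, 252) [0.6136 0.019  0.155 ] [-0.0084 -0.0405]
tip (258, 281) [0.5839 0.0205 0.175 ] [-0.0374 -0.0474]
tip (380, 281) [0.6382 0.0041 0.175 ] [ 0.0194 -0.0479]
```

View pics/w5c.png

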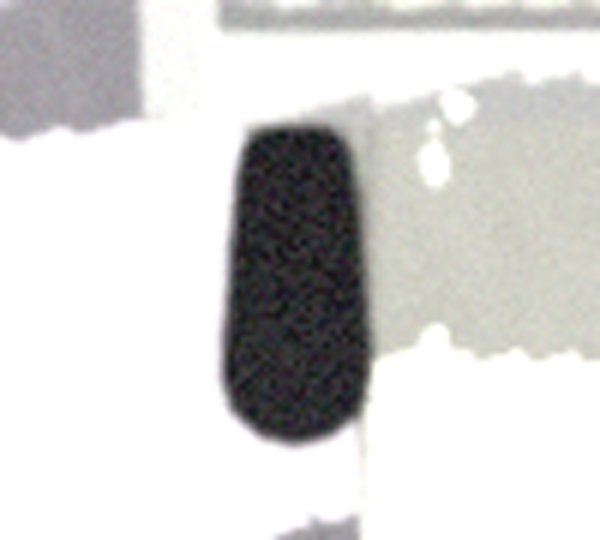

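servo_tool(targets="0.5 1.7 0 0.01; 0 0 12 0; 0 0 15 0; 0 0 10 0; 0 0 0 0", hand=0.4, squeeze=20)

```text
time: 12.88
tool_pos: [0.6111, 0.0014, 0.1471]
tool_rot: [-3.138, 0.003, 1.265]
contact_force: [0.5, -0.3, -0.3]
opening: 0.0369
```

```bash
python3 go.py -.0083 -.058 .145
```

```text
[0.6088 0.0022 0.145 ]
t 12.88 pos [0.6111 0.0014 0.1471] rot [-3.138e+00  3.000e-03  1.265e+00] local [-0.0059 -0.0582] open 0.0369 F [ 0.5 -0.3 -0.3]
yaw err to turn (tool z +) 1.549
delta tool mm [ 0.1 -2.4  2.1]
```

servo_tool(targets="0 -2.4 2 -0.02; 0 0 0 0; 0 0 0 0; 0 0 0 0", hand=0, squeeze=20)

```text
time: 13.38
tool_pos: [0.609, 0.0021, 0.1456]
tool_rot: [-3.14, 0.003, 1.287]
contact_force: [0.0, 1.2, -2.4]
opening: 0.0131
```

```bash
python3 go.py -.0083 -.058 .145;python3 - <<'E'
from h import *
p=cams.read_camera('scene'); a=p['color'][180:320,280:460,::-1]; cv2.imwrite('pics/scene6.png',cv2.resize(a,None,fx=4,fy=4,interpolation=2))
E
```

```text
[0.6088 0.0022 0.145 ]
t 13.38 pos [0.609  0.0021 0.1456] rot [-3.140e+00  3.000e-03  1.287e+00] local [-0.0081 -0.058 ] open 0.0131 F [ 0.   1.2 -2.4]
yaw err to turn (tool z +) 1.571
delta tool mm [ 0.  -0.2  0.6]
```

View pics/scene6.png

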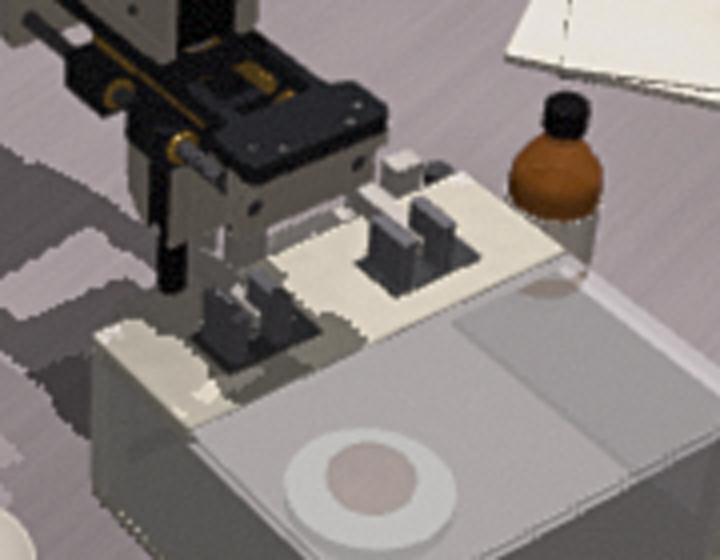

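The post is gripped. I'll swing the gate along its arc, turning the tool with it.

servo_tool(targets="0.2 -8 0 0.05; 0.2 -8 0 0.05; 0.2 -8 0 0.05; 0.2 -8 0 0.05; 0.2 -8 0 0.05")

```text
time: 14.05
tool_pos: [0.5734, 0.0179, 0.1456]
tool_rot: [3.139, 0.002, 1.028]
contact_force: [2.2, 0.6, -2.2]
opening: 0.0131
```

```bash
cat > arc.py <<'E'
from go import *
H=np.array([-.0082,.097])
def st(da=.1):
    s=telemetry.observe(); l=loc(s['tool_pos'])-H; a=np.arctan2(-l[0],-l[1]); yaw=s['tool_rot'][2]-v[2]-np.pi/2
    Fl=np.array([[np.cos(v[2]),np.sin(v[2])],[-np.sin(v[2]),np.cos(v[2])]])@s['contact_force'][:2]
    t=np.array([-np.cos(a),np.sin(a)]); rd=np.array([-np.sin(a),-np.cos(a)])
    print('t',round(s['time'],2),'angle',round(a,3),'radius',round(np.hypot(*l),4),'tool angle',round(-yaw,3),'F tang/rad',round(Fl@t,1),round(Fl@rd,1),'Fz',s['contact_force'][2].round(1),'z',s['tool_pos'][2].round(4),'open',round(s['opening'],4),'q',s['qpos'].round(2))
st()
E
python3 arc.py
```

```text
t 14.05 angle 0.251 radius 0.1547 tool angle 0.259 F tang/rad -1.6 -1.6 Fz -2.2 z 0.1456 open 0.0131 q [-0.1   0.52  1.52 -0.    1.1   0.44]
```

servo_tool(targets="0.2 -8 0 0.05; 0.2 -8 0 0.05; 0.2 -8 0 0.05; 0.2 -8 0 0.05; 0.2 -8 0 0.05; 0.2 -8 0 0.05; 0.2 -8 0 0.05", squeeze=25)

```text
time: 14.92
tool_pos: [0.5323, 0.0541, 0.1456]
tool_rot: [3.133, -0.002, 0.665]
contact_force: [2.8, -3.2, -3.5]
opening: 0.0135
```

```bash
python3 arc.py
```

```text
t 14.93 angle 0.608 radius 0.1542 tool angle 0.621 F tang/rad -4.3 -0.2 Fz -3.5 z 0.1456 open 0.0135 q [-0.04  0.45  1.64 -0.01  1.05  0.87]
```

servo_tool(targets="0.2 -8 0 0.045; 0.2 -8 0 0.045; 0.2 -8 0 0.05; 0.2 -8 0 0.05; 0.2 -8 0 0.05; 0.2 -8 0 0.05; 0.2 -8 0 0.05; 0.2 -8 0 0.05")

```text
time: 15.92
tool_pos: [0.5048, 0.1086, 0.1456]
tool_rot: [3.128, -0.008, 0.262]
contact_force: [0.9, -2.5, -2.0]
opening: 0.0132
```

```bash
python3 arc.py
```

```text
t 15.93 angle 1.007 radius 0.1535 tool angle 1.025 F tang/rad -2.6 -0.2 Fz -2.0 z 0.1456 open 0.0132 q [ 0.07  0.42  1.69 -0.01  1.02  1.39]
```

Past the detent at 1.007 rad. Continuing to about 1.4 rad.

servo_tool(targets="0.2 -8 0 0.045; 0.2 -8 0 0.05; 0.2 -8 0 0.05; 0.2 -8 0 0.05; 0.2 -8 0 0.05; 0.2 -8 0 0.05; 0.2 -8 0 0.05; 0.1 -4 0 0.03; 0 0 0 0; 0 0 0 0; 0 0 0 0; 0 0 0 0; 0 0 0 0; 0 0 0 0")

```text
time: 17.68
tool_pos: [0.5002, 0.166, 0.1456]
tool_rot: [3.126, -0.012, -0.125]
contact_force: [0.8, -2.0, -2.3]
opening: 0.0133
```

```bash
python3 arc.py
python3 - <<'E'
from h import *
p=cams.read_camera('scene'); save(p,'scene7.png')
p=cams.read_camera('top'); save(p,'top7.png')
for q in('jar','dish','reagent'):
  print(q,[(round(float(d['score']),2),np.round(d['extent']).tolist()) for d in cams.cut_out(p,q)[:2]])
E
python3 arc.py
```

```text
t 17.68 angle 1.386 radius 0.1529 tool angle 1.411 F tang/rad -1.9 -1.0 Fz -2.3 z 0.1456 open 0.0133 q [ 0.19  0.44  1.66 -0.02  1.04  1.89]
jar [(0.92, [374.0, 306.0, 38.0, 38.0]), (0.24, [285.0, 182.0, 167.0, 230.0])]
dish [(0.63, [384.0, 236.0, 50.0, 55.0])]
reagent [(0.62, [175.0, 179.0, 39.0, 33.0])]
t 17.93 angle 1.386 radius 0.1529 tool angle 1.411 F tang/rad -1.6 -1.2 Fz -0.9 z 0.1456 open 0.0132 q [ 0.19  0.44  1.66 -0.02  1.04  1.89]
```

View pics/scene7.png

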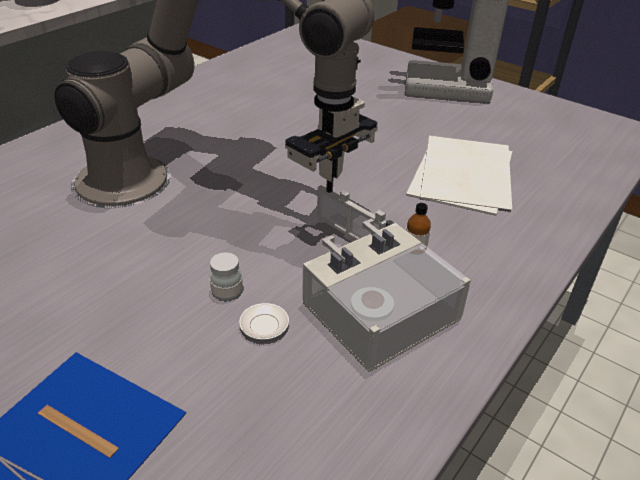

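View pics/top7.png

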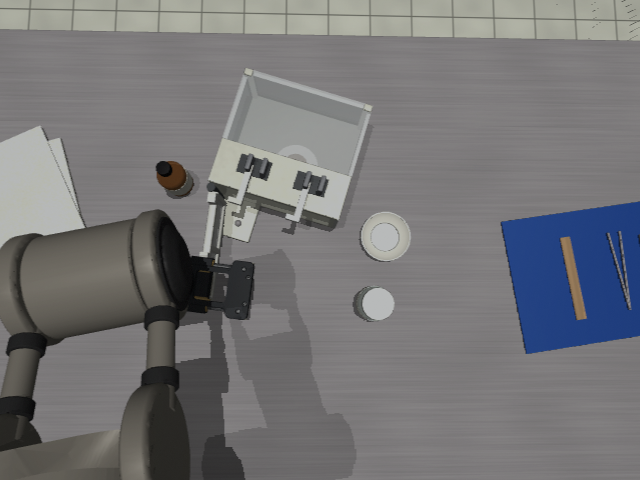

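The top view shows the gate wide open (from (213,190) to about (210,260)), held at the post, with both catches closed. The jar, dish and bottle are where they were. The hold is steady, so I'm handing in.

```bash
python3 -c "
from h import *
print(robot.hand_in())"
```

```text
the job is handed in; nothing more can be done
None
```

The carrier is open, and I handed the job in at about 18 s with the gripper still holding the gate; no verdict was reported.

- **Catches:** I squeezed the hinge-end catch first, then the free-end one, with the gate shut. The fingers closed to 31.8 mm and 31.9 mm, against 32 mm for fully squeezed. The later pictures show both catches still closed.
- **Gate:** I gripped the post and swung the gate along its arc past the detent. It stands at about 1.39 rad (79°). The angle did not change over the last quarter second I checked, and the post pulled back with about 2 N.
- **Bystanders:** In the last top view the jar, dish and bottle are within about 2 pixels (roughly 4 mm) of where they started.

**Disagreements in the checks:**
- The catch and post positions from the different cameras differed by 2–4 mm.
- While going down on the free catch, the fingertips touched the rail with about 5 N.
- The measured swing radius drifted from 155 to 153 mm, so the gate angle may be slightly off.

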